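# Clamp a lock case in the service jig

## Task

Take the cash-drawer lock case out of its storage stand, where only its ends can be held, and set it gently, not dropped, flat and right way up in the nest of the clamping jig, where only its long sides can be held: put it down on the bench on the way to take it again across its width. Once it is let go, push the toggle clamp's handle fully down over center so that the rubber pad holds the case. Leave the hand stamp, the ink box and the cardboard core where they are.

Things in the scene. Friction and masses are not known exactly. Their poses are not given: they have to be found in the camera images.
- lock_center (a point): Centre of the loose lock case, 15 mm above its underside: a plain steel block 36 (its x) by 60 (y) by 30 mm high (z up), 0.15 to 0.31 kg, with a flush brass keyhole disc and two screw heads on top. It starts in the stand, underside 6 mm above the bench, its y along the stand's y. In the nest it may lie either way round.
- stand: Fixed black plastic stand; origin on the bench under its centre. Two cheeks, 10 mm thick (x), 46 mm long (y), 34 mm high, 39 mm apart along x, on a 6 mm floor 60 (x) by 46 mm (y). The case lies between them, so its width cannot be gripped there; its two ends stick out 7 mm at +y and -y over free bench and can be gripped from above (60 mm, along y). It lifts straight up.
- nest (a point): Centre of the nest floor on the fixed jig, 12 mm above the bench; z up, y along the nest towards the clamp. Walls 36 mm high: end walls, inner faces at y = +-33 mm, outer +-41, with corner ears, inner faces at x = +-20.5 mm, reaching in to |y| = 26. The case's long sides stay free between the ears, over base plate level with the floor, reaching x = +-45, y = -60 to 185 mm.
- handle_pivot (a point): On the axis of the handle's hinge, 142 mm along the nest's +y from its centre, 79 mm above the bench; axes as the nest's. The handle swings in the upright plane of the nest's y and z. The fixed steel bracket round it is 34 mm wide in x, from 80 to 156 mm along the nest's y, up to 88 mm above the bench.
- handle_end (a point): Middle of the handle's end face, 130 mm from its hinge axis. Straight handle; its last 75 mm is a round black grip 22 mm in diameter. It starts nearly upright and is pushed on the side facing the nest, away from the nest (+y) and down. Open, the clamp arm stands upright between nest and handle, up to 170 mm above the bench; the handle's end is 30 mm higher.
- handle (a joint): Handle angle, rad: 0 open (leaning 0.25 rad from upright, away from the nest), growing as it goes down; 1.30 at its stop (level, closed). Linked to the clamp arm. Stays where left; friction about 2 N at its end. With the case in the nest the pad meets it at about 0.97; the push needed at the end rises to about 5 N and vanishes past center (1.20), where it stays shut: push on to the stop.
- pad: Sprung rubber pad, 18 mm in diameter, on the end of the clamp arm; origin on the arm's axis, 43.5 mm from the pad's face. The arm is 95 mm long, hinged 95 mm along the nest's +y, 75 mm above the bench. It starts raised, the pad's face turned to the nest, at least 55 mm from the nest's centre along y and 165 mm up; clamped, it presses on the middle of the case's top with about 13 N.
- wood_stamp: Bystander: dark wooden hand stamp, 38 mm foot, 66 mm tall, standing; origin at the centre of its underside.
- ink_box: Bystander: flat black box 70 by 100 by 18 mm; origin at the centre of its underside.
- tape_core: Bystander: cardboard ring, 60 mm outside, 38 mm inside, 24 mm high, lying flat; origin at the centre of its underside.
Things that resemble listed ones, but are neither listed nor needed, are in the scene too. What is shaped like the part that bears lock_center but orange is not meant.

How it is judged:
By the outcome, as a careful person would: the job done as asked, in the order asked, and still so for the second after the job is handed in, with the robot touching nothing.
It also fails if it takes over 66 s, if anything falls off the work surface, if the arm or the gripper's body presses on something with over 40 N, if the wrist force passes 120 N, or if a joint passes its speed limit or range.

## Robot

A 6-joint arm with a two-finger parallel gripper is mounted at the origin on the work surface. World frame = base frame: x ahead of the robot, y to its left, z up, the work surface at z = 0. Lengths are in m, angles in rad, forces in N, time in s.
With the tool pointing down it reaches from about 0.325 to 0.85 m from the base axis. Payload 15.5 kg.
Tool frame: the origin (TCP) lies between the finger pads; the fingertips stand 14 mm ahead of it and the grasp point (between the pads) lies 5 mm behind it; z points along the fingers, y is the direction in which the jaws open and shut (so a half turn about z gives the same grasp; the last joint's range is limited). The gripper opens to 91 mm and grips with 3 to 60 N. Pads are 32 mm wide; open, the fingers measure 118 mm over their backs; the gripper's body (76 mm by 178 mm) begins 60 mm behind the grasp point.
Start: joints at [1.048, 0.494, 1.345, -0, 1.302, -0.096], TCP at [0.259, 0.569, 0.228] pointing down, gripper open.
Joint ranges: [-2.91, 2.91], [-0.82, 2.16], [0.22, 2.67], [-1.22, 4.37], [0.12, 2.79], [-3.08, 3.08]. Speed limits (rad/s): [1.89, 1.89, 2.57, 3.01, 3.01, 3.01].

## Interface

Orientations are given as [roll, pitch, yaw] about the fixed x, y, z axes, in that order (R = Rz(yaw) Ry(pitch) Rx(roll)).
In Python, from workcell import env gives the robot as it stands. The module is installed in compiled form; this text tells all that it offers.
- The arm moves only by the tool jog_arm, never from a script. Its argument "steps" is a list of rows, each a list of 7 numbers: the shift along the tool's x, y, z in mm, then the turn, a rotation vector about the tool's x, y, z in rad, then the opening, from 0 (shut) to 1 (fully open). In form: [[x, y, z, rx, ry, rz, claw], ...]. A call has 1 to 20 rows; each row is the pose to reach, as a shift and turn from the pose commanded when the call began, along the tool's axes at that moment; what a row does not reach only later rows make up. A row lasts 1/8 s, in which the tool goes at most 62.5 mm and 10.7 degrees, less where a joint would pass 70% of its speed; a pose out of reach is approached as far as the arm can. A call with a gripper value outside its range is refused whole. The fingers move at their own pace and stop on an object; the grip force is fixed at half the most. Time passes only in rows, so rows that repeat a pose let the fingers close. It gives the time, the measured TCP pose, the force and the opening at its end, in the units of the state.
- env.get_obs(): the state, without advancing time (a new reading comes with each control period).
- env.capture(name): name is "side" or "top"; returns the picture (400x640x3 uint8, red, green, blue); there is no depth.
- env.calibration(name): a dict with "fx", "fy", "cx", "cy" (pixels), "view" (4x4, takes a point from world to camera coordinates). Camera axes: x right, y down, z forward; pixel columns grow to the right and rows downward; lengths in m; the calibration is good to about 2 mm. A picture is of the moment at which its call begins. calibration takes no time and is no camera call.
- env.finish_job(): hands the job in, once; it reports no verdict.
The state is a dict: "t": time; "q": joint angles; "qvel": joint speeds; "joint_torque": joint torques, N m; "tcp_pos": TCP position; "tcp_rot": TCP orientation; "wrist_force": force on the tool from outside, world axes, zero at the start; "wrist_torque": the same for the moment, N m; "finger_gap": opening from 0.0 (shut) to 1.0 (fully open).
Only numpy, scipy, OpenCV 4.12 (cv2) and the standard library are available. Lean on these libraries where they do the work, as an engineer would, in place of code of your own. Each camera call takes 0.05 s, during which the arm holds its last target.

## Working session

There is one attempt and no reset: what is moved stays moved. The work goes in short steps, Python scripts to look and compute and a tool call to move; the robot and the scene stay as the last step left them, time stands still between calls to the robot, and variables do not carry over. Pictures are saved under pics/ and viewed, and the job is handed in when it is done.

Besides the shell and the picture viewer there is one more tool, called after ">>>" by a JSON object that holds its "method" and its "body", one argument or row to a line. jog_arm: Moves the arm, as the interface text tells. Its arguments: {"type":"object","properties":{"steps":{"type":"array","items":{"type":"array","items":{"type":"number"}}}},"required":["steps"]}

```bash
mkdir -p pics; python3 - <<'E'
from workcell import env
import cv2,numpy as np
for n in("top","side"):
    im=env.capture(n); cv2.imwrite(f"pics/{n}0.png",im[:,:,::-1])
    c=env.calibration(n); print(n,c['fx'],c['fy'],c['cx'],c['cy']); print(np.round(c['view'],4).tolist())
o=env.get_obs(); print(o)
E
```

```text
top 388.7090585974502 388.7090585974502 312.8253306126022 201.23902023442486
[[-0.0056, -1.0, 0.0069, -0.0548], [-0.9878, 0.0045, -0.1556, 0.6502], [0.1555, -0.0077, -0.9878, 0.9562], [0.0, 0.0, 0.0, 1.0]]
side 506.2418036472176 506.2418036472176 316.00209648935817 190.74334519597224
[[0.8497, -0.5271, -0.0138, -0.5533], [-0.4222, -0.6645, -0.6166, 0.2873], [0.3159, 0.5297, -0.7871, 1.1976], [0.0, 0.0, 0.0, 1.0]]
{'t': 0.1, 'q': array([ 1.04850533e+00,  4.94126673e-01,  1.34603754e+00,  9.75376723e-06,
        1.30250506e+00, -9.54692506e-02]), 'qvel': array([-5.13986887e-04, -2.34094179e-03, -2.41158448e-03, -1.31943567e-05,
        3.25385270e-04,  2.17536827e-03]), 'joint_torque': array([-6.60921633e-04, -8.80252576e+01, -3.82548594e+01,  7.08668400e-02,
        4.82896494e-02, -9.13203235e-05]), 'tcp_pos': array([0.25855766, 0.56866772, 0.2274051 ]), 'tcp_rot': array([-3.14052184e+00, -1.11986751e-04,  2.71476825e+00]), 'wrist_force': array([ 0.29542073,  0.55319374, -0.26388916]), 'wrist_torque': array([0.01887564, 0.03330406, 0.02473345]), 'finger_gap': 0.9964478191455612}
```

View pics/top0.png

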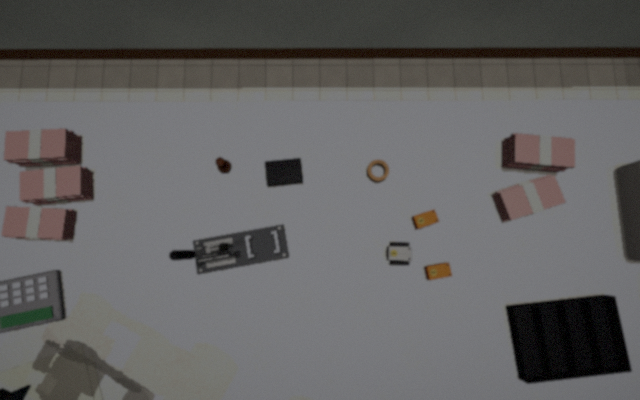

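View pics/side0.png

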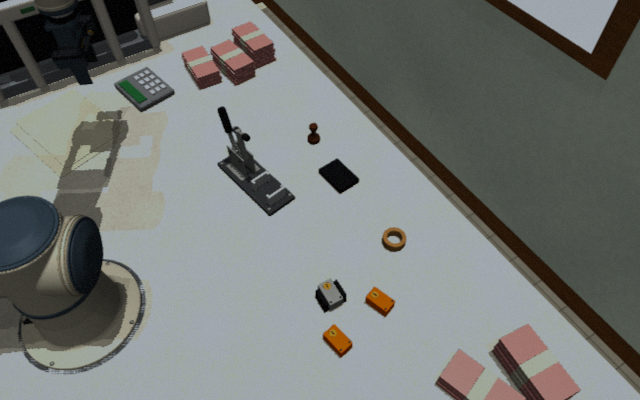

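The top view shows the stand with the case at about (399,253), the nest at about (263,243), the handle end at about (175,254), the stamp at (223,165), the ink box at (284,172) and the core at (377,171). Next I enlarge these areas.

```bash
cat > h.py <<'E'
import numpy as np,cv2
from workcell import env
def proj(n,P):
    c=env.calibration(n);P=np.atleast_2d(P);V=np.array(c['view']);p=P@V[:3,:3].T+V[:3,3]
    return np.c_[c['fx']*p[:,0]/p[:,2]+c['cx'],c['fy']*p[:,1]/p[:,2]+c['cy']]
def back(n,uv,z):
    c=env.calibration(n);V=np.array(c['view']);R=V[:3,:3];C=-R.T@V[:3,3]
    uv=np.atleast_2d(uv);d=np.c_[(uv[:,0]-c['cx'])/c['fx'],(uv[:,1]-c['cy'])/c['fy'],np.ones(len(uv))]@R
    return C+d*((z-C[2])/d[:,2])[:,None]
def crop(im,u0,v0,w,h,s,fn,g=1.5):
    a=im[v0:v0+h,u0:u0+w,::-1]; a=np.clip((a/255.)**(1/g)*255,0,255).astype('uint8')
    a=cv2.resize(a,None,fx=s,fy=s,interpolation=cv2.INTER_CUBIC)
    for k in range(0,w,10): cv2.putText(a,str(u0+k),(k*s,8),0,.3,(0,0,255),1);cv2.line(a,(int((k+.5)*s),10),(int((k+.5)*s),14),(0,0,255),1)
    for k in range(0,h,10): cv2.putText(a,str(v0+k),(0,int((k+.5)*s)+3),0,.3,(0,0,255),1)
    cv2.imwrite(fn,a)
E
python3 - <<'E'
from h import *
t=cv2.imread("pics/top0.png")[:,:,::-1];s=cv2.imread("pics/side0.png")[:,:,::-1]
crop(t,160,215,135,65,6-1,"pics/t_nest.png");crop(t,375,230,50,46,12,"pics/t_stand.png")
crop(s,205,95,100,125,4,"pics/s_nest.png");crop(s,300,265,60,55,10,"pics/s_stand.png")
E
```

```text
(no output)
```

View pics/t_nest.png

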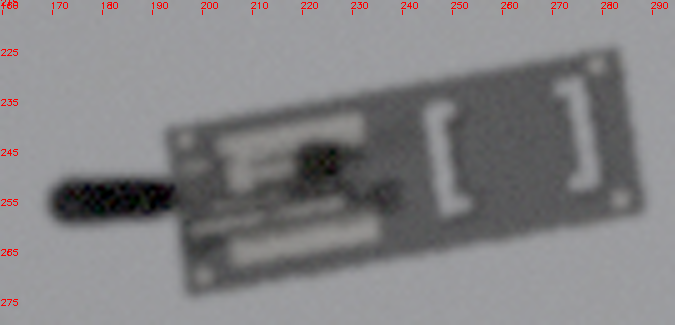

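View pics/t_stand.png

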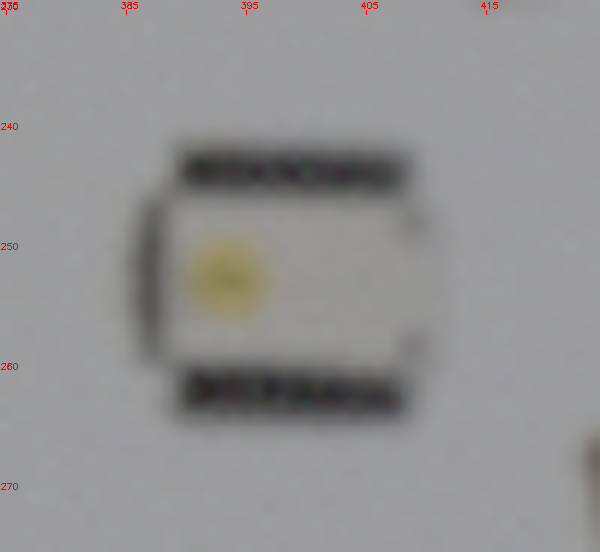

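View pics/s_nest.png

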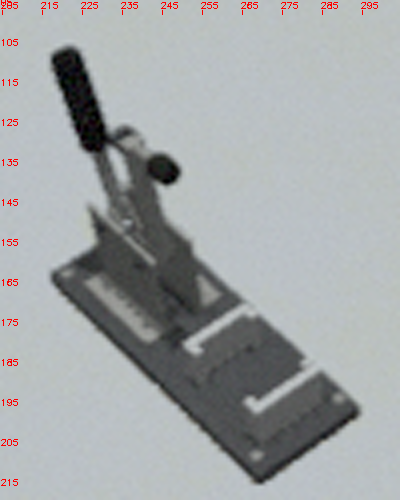

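View pics/s_stand.png

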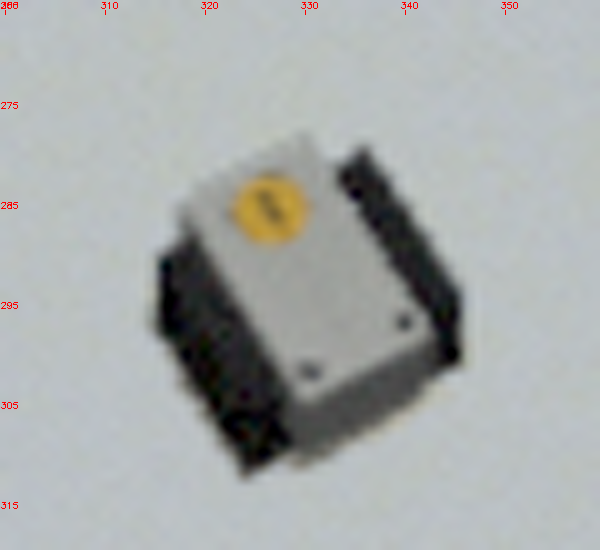

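The crops show the jig plate with its nest brackets, and the case between the black cheeks with the brass disc at its +y end. I now fit the known outlines to the image edges in both cameras.

```bash
cat >> h.py <<'E'
from scipy.ndimage import map_coordinates,gaussian_filter
from scipy.optimize import least_squares
def T(p,L):
    c,s=np.cos(p[2]),np.sin(p[2]);L=np.asarray(L,float)
    return np.c_[p[0]+c*L[:,0]-s*L[:,1],p[1]+s*L[:,0]+c*L[:,1],L[:,2]]
def fit(ims,edges,p0,iters=15,rng=5,minc=8,verbose=True,cams=None,n=25):
    """edges: {cam:[(A,B,sign)]} sign: +1 if left->right normal brightens outward..., 0 any"""
    p=np.array(p0,float);G={k:gaussian_filter(v.astype(float).mean(2),.7) for k,v in ims.items()}
    for it in range(iters):
        r=rng if it<6 else 2.0; obs=[]
        for cam,El in edges.items():
            for ei,(A,B) in enumerate(El):
                t=np.linspace(.06,.94,n)[:,None];L=np.array(A)*(1-t)+np.array(B)*t
                uv=proj(cam,T(p,L));ab=proj(cam,T(p,[A,B]));d=ab[1]-ab[0];d/=np.hypot(*d);nn=np.array([-d[1],d[0]])
                s=np.arange(-r,r+.01,.1)
                S=uv[:,None,:]+s[None,:,None]*nn
                I=map_coordinates(G[cam],[S[...,1],S[...,0]],order=3)
                g=np.gradient(I,axis=1)/.1
                gm=g.mean(0);k=np.argmax(abs(gm));sg=np.sign(gm[k])
                for i in range(len(L)):
                    j=np.argmax(sg*g[i])
                    if sg*g[i,j]>minc and 0<j<len(s)-1: obs.append((cam,ei,L[i],uv[i]+s[j]*nn,nn))
        def res(q):
            o=[]
            for cam in edges:
                oo=[x for x in obs if x[0]==cam]
                if not oo: continue
                u=proj(cam,T(q,[x[2] for x in oo]));o.append(np.sum((u-np.array([x[3] for x in oo]))*np.array([x[4] for x in oo]),1))
            return np.concatenate(o)
        p=least_squares(res,p,x_scale=[.001,.001,.01],loss='soft_l1',f_scale=.3).x
    if verbose:
        rr=res(p);keys=[(c,e) for c in edges for (cc,e,*_) in obs if cc==c]
        for k in sorted(set(keys)): m=[rr[i] for i in range(len(rr)) if keys[i]==k];print(k,len(m),'mean %.2f sd %.2f'%(np.mean(m),np.std(m)))
    return p
def rect(x0,x1,y0,y1,z):
    P=[(x0,y0,z),(x1,y0,z),(x1,y1,z),(x0,y1,z)];return [(P[i],P[(i+1)%4]) for i in range(4)]
E
cat > m1.py <<'E'
from h import *
ims={n:cv2.imread(f"pics/{n}0.png")[:,:,::-1] for n in("top","side")}
print(back("top",[[263,243]],.012),back("top",[[399,253]],.036))
B=rect(-.045,.045,-.06,.185,.012)
p0=[*back("top",[[263,243]],.012)[0,:2],0.17]
for cams in(("top","side"),("top",),("side",)):
    e={}
    if "top" in cams:e["top"]=[B[0],B[1],B[3]]
    if "side" in cams:e["side"]=B
    p=fit(ims,e,p0);print(cams,np.round(p,4))
p0=[*back("top",[[399,253]],.036)[0,:2],0.]
C=rect(-.018,.018,-.03,.03,.036)
for cams in(("top","side"),("top",),("side",)):
    e={k:C for k in cams}
    p=fit(ims,e,p0,rng=3,minc=4);print('case',cams,np.round(p,4))
E
python3 m1.py
```

```text
[[0.54481288 0.07409922 0.012     ]] [[ 0.5160689  -0.27979599  0.036     ]]
('side', 0) 25 mean -1.60 sd 0.10
('side', 1) 22 mean -0.41 sd 0.59
('side', 2) 18 mean 0.02 sd 0.24
('side', 3) 25 mean -1.00 sd 0.09
('top', 0) 25 mean 0.45 sd 0.12
('top', 1) 25 mean 0.02 sd 0.14
('top', 2) 25 mean 0.25 sd 0.15
('top', 'side') [0.5407 0.0711 0.174 ]
('top', 0) 25 mean -0.00 sd 0.12
('top', 1) 25 mean 0.13 sd 0.14
('top', 2) 25 mean 0.15 sd 0.15
('top',) [0.5409 0.0723 0.1749]
('side', 0) 25 mean -0.25 sd 0.09
('side', 1) 20 mean -0.69 sd 0.72
('side', 2) 21 mean -1.03 sd 0.59
('side', 3) 25 mean -0.23 sd 0.09
('side',) [0.5392 0.0665 0.174 ]
('side', 0) 25 mean -0.09 sd 0.11
('side', 1) 21 mean 0.12 sd 0.16
('side', 2) 25 mean 0.17 sd 0.64
('side', 3) 25 mean 0.02 sd 0.24
('top', 0) 20 mean 0.14 sd 0.84
('top', 1) 23 mean -0.34 sd 0.27
('top', 3) 24 mean -0.07 sd 0.13
case ('top', 'side') [ 0.5157 -0.2815 -0.0636]
('top', 0) 12 mean -1.33 sd 0.23
('top', 1) 23 mean -0.20 sd 0.19
('top', 2) 25 mean -0.23 sd 0.20
('top', 3) 23 mean -0.17 sd 0.19
case ('top',) [ 0.5163 -0.276  -0.0494]
('side', 0) 25 mean -0.04 sd 0.11
('side', 1) 22 mean 0.06 sd 0.14
('side', 2) 25 mean 0.18 sd 0.68
('side', 3) 25 mean 0.11 sd 0.27
case ('side',) [ 0.5155 -0.2815 -0.0568]
```

```bash
cat > m2.py <<'E'
from h import *
ims={n:cv2.imread(f"pics/{n}0.png")[:,:,::-1] for n in("top","side")}
for n in ims:
    V=np.array(env.calibration(n)['view']);print(n,-V[:3,:3].T@V[:3,3])
H=rect(-.045,.045,-.06,.185,.012);L=rect(-.045,.045,-.06,.185,0.0)
p0=[.5409,.0711,.174]
E={"top":[L[0],H[1],L[3]],"side":[L[0],H[1],L[3]]}
for cams in(("top","side"),("top",),("side",)):
    print(cams,np.round(fit(ims,{k:E[k] for k in cams},p0,rng=3),4))
# stand cheeks outer edges
for zt in(.034,.04):
    print('cheek z',zt)
    H=rect(-.0295,.0295,-.023,.023,zt);L=rect(-.0295,.0295,-.023,.023,0.0)
    E={"top":[H[1],L[3]],"side":[H[1],L[3],((-.0295,-.023,0),(-.0195,-.023,0)),((.0195,.023,zt),(.0295,.023,zt))]}
    for cams in(("top","side"),("side",)):
        print(cams,np.round(fit(ims,{k:E[k] for k in cams},[.5156,-.2815,-.057],rng=3),4))
C=rect(-.018,.018,-.03,.03,.036)
print('case side',fit(ims,{"side":[C[0],C[1],C[3]]},[.5156,-.2815,-.057],rng=2))
E
python3 m2.py
python3 - <<'E'
from h import *
ims={n:cv2.imread(f"pics/{n}0.png")[:,:,::-1] for n in("top","side")}
def draw(n,items,u0,v0,w,h,s,fn):
    a=ims[n][v0:v0+h,u0:u0+w,::-1];a=np.clip((a/255.)**.6*255,0,255).astype('uint8');a=cv2.resize(a,None,fx=s,fy=s,interpolation=cv2.INTER_CUBIC)
    for p,ed,col in items:
        for e in ed:
            q=(proj(n,T(p,e))-[u0,v0]+.5)*s-.5
            cv2.line(a,tuple(int(x) for x in q[0].round()),tuple(int(x) for x in q[1].round()),col,1)
    cv2.imwrite(fn,a)
J=[.5409,.0711,.174];S=[.5156,-.2815,-.057]
items=[(J,rect(-.045,.045,-.06,.185,.012),(0,0,255)),(J,rect(-.045,.045,-.06,.185,0),(0,255,0)),(J,rect(-.0285,.0285,-.041,.041,.048),(255,0,255)),(J,rect(-.0285,.0285,-.033,.033,.048),(255,128,0)),(J,rect(-.018,.018,-.03,.03,.012),(0,255,255))]
it2=[(S,rect(-.018,.018,-.03,.03,.036),(0,0,255)),(S,rect(-.0295,.0295,-.023,.023,.034),(0,255,0)),(S,rect(-.0295,.0295,-.023,.023,.04),(255,128,0))]
draw("top",items,160,215,135,65,5,"pics/d1.png");draw("side",items,205,140,100,80,7,"pics/d2.png")
draw("top",it2,375,230,50,46,8,"pics/d3.png");draw("side",it2,300,265,60,55,8,"pics/d4.png")
a=[cv2.imread(f"pics/d{i}.png") for i in(3,4)];h=max(x.shape[0] for x in a)
a=[cv2.copyMakeBorder(x,0,h-x.shape[0],0,0,0) for x in a];cv2.imwrite("pics/d34.png",np.hstack(a)[:600,:800])
E
```

```text
top [ 0.49325728 -0.05031008  1.04606571]
side [ 0.21312497 -0.73521236  1.11221547]Traceback (most recent call last):
  File "m2.py", line 9, in <module>
    print(cams,np.round(fit(ims,{k:E[k] for k in cams},p0,rng=3),4))
                        ~~~^^^^^^^^^^^^^^^^^^^^^^^^^^^^^^^^^^^^^
  File "h.py", line 45, in fit
    p=least_squares(res,p,x_scale=[.001,.001,.01],loss='soft_l1',f_scale=.3).x
      ~~~~~~~~~~~~~^^^^^^^^^^^^^^^^^^^^^^^^^^^^^^^^^^^^^^^^^^^^^^^^^^^^^^^^^
    return func(*args, **kwargs)
    vector_fun = VectorFunction(
        fun_wrapped,
    ...<6 lines>...
        workers=workers
    )
    self.J, dct = approx_derivative(
                  ~~~~~~~~~~~~~~~~~^
        self.fun_wrapped, self.x, f0=self.f, **finite_diff_options
        ^^^^^^^^^^^^^^^^^^^^^^^^^^^^^^^^^^^^^^^^^^^^^^^^^^^^^^^^^^
    )
    ^
    J, _nfev = _dense_difference(fun_wrapped, x0, f0, h,
               ~~~~~~~~~~~~~~~~~^^^^^^^^^^^^^^^^^^^^^^^^
                             use_one_sided, method,
                             ^^^^^^^^^^^^^^^^^^^^^^
                             mf)
                             ^^^
    df = [f_eval - f0 for f_eval in f_evals]
                                    ^^^^^^^
    f = np.atleast_1d(self.fun(x, *self.args, **self.kwargs))
                      ~~~~~~~~^^^^^^^^^^^^^^^^^^^^^^^^^^^^^^
    return np.atleast_1d(self.fun(x))
                         ~~~~~~~~^^^
    return self.f(x, *self.args, **self.kwargs)
           ~~~~~~^^^^^^^^^^^^^^^^^^^^^^^^^^^^^^
  File "h.py", line 43, in res
    u=proj(cam,T(q,[x[2] for x in oo]));o.append(np.sum((u-np.array([x[3] for x in oo]))*np.array([x[4] for x in oo]),1))
  File "h.py", line 4, in proj
    c=env.calibration(n);P=np.atleast_2d(P);V=np.array(c['view']);p=P@V[:3,:3].T+V[:3,3]
ValueError: time passes only in moves, steps and waits
```

View pics/d1.png

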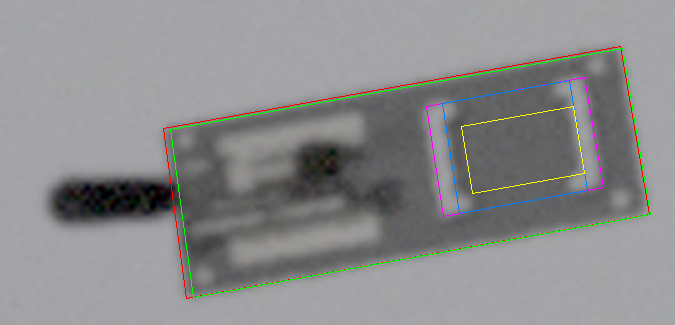

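View pics/d2.png

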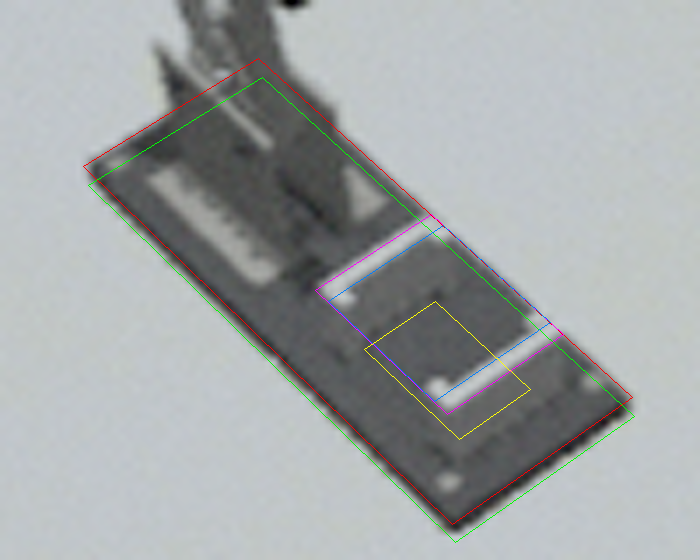

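View pics/d34.png

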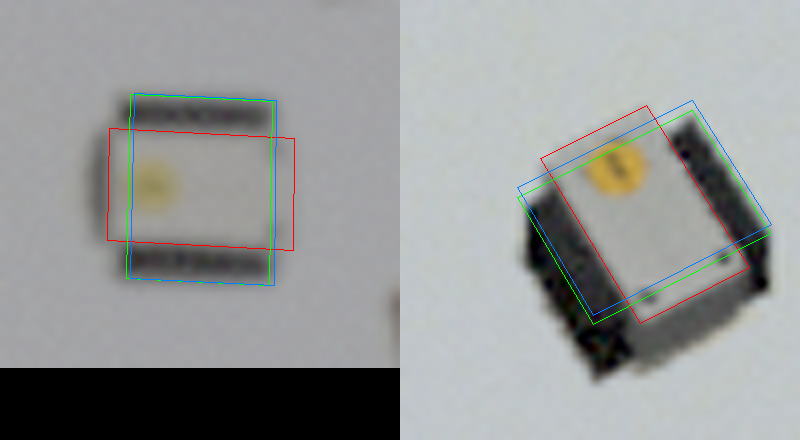

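```bash
python3 - <<'E'
import json,re
from workcell import env
import numpy as np
d={n:{k:(np.array(v).tolist()) for k,v in env.calibration(n).items()} for n in("top","side")}
json.dump(d,open("cal.json","w"))
s=open("h.py").read().replace("env.calibration(n)","CAL[n]").replace("from workcell import env","import json\nfrom workcell import env\nCAL=json.load(open('cal.json'))")
open("h.py","w").write(s)
E
sed -i 's/env.calibration(n)/CAL[n]/' m2.py; python3 m2.py
```

```text
top [ 0.49325728 -0.05031008  1.04606571]
side [ 0.21312497 -0.73521236  1.11221547]
('side', 0) 25 mean 0.08 sd 0.10
('side', 1) 22 mean -0.22 sd 0.62
('side', 2) 25 mean 0.23 sd 0.11
('top', 0) 25 mean -0.07 sd 0.11
('top', 1) 25 mean 0.30 sd 0.16
('top', 2) 25 mean 0.06 sd 0.14
('top', 'side') [0.5411 0.0732 0.1729]
('top', 0) 25 mean -0.00 sd 0.12
('top', 1) 25 mean 0.16 sd 0.14
('top', 2) 25 mean 0.17 sd 0.14
('top',) [0.5409 0.0729 0.1744]
('side', 0) 25 mean 0.00 sd 0.11
('side', 1) 22 mean -0.07 sd 0.58
('side', 2) 25 mean 0.07 sd 0.13
('side',) [0.5414 0.0735 0.1706]
cheek z 0.034
('side', 0) 25 mean 0.06 sd 0.09
('side', 1) 25 mean -0.16 sd 0.14
('side', 2) 25 mean 0.04 sd 0.06
('side', 3) 25 mean -0.04 sd 0.18
('top', 0) 25 mean 0.05 sd 0.09
('top', 1) 25 mean 0.42 sd 0.17
('top', 'side') [ 0.515  -0.2839 -0.0582]
('side', 0) 25 mean -0.05 sd 0.09
('side', 1) 25 mean -0.06 sd 0.14
('side', 2) 25 mean 0.03 sd 0.06
('side', 3) 25 mean -0.02 sd 0.18
('side',) [ 0.5148 -0.284  -0.0605]
cheek z 0.04
('side', 0) 25 mean 0.54 sd 0.23
('side', 1) 25 mean 0.03 sd 0.23
('side', 2) 25 mean 0.12 sd 0.12
('side', 3) 25 mean -0.19 sd 0.29
('top', 0) 24 mean -0.01 sd 0.24
('top', 1) 25 mean 0.61 sd 0.30
('top', 'side') [ 0.5144 -0.285  -0.0941]
('side', 0) 25 mean 0.29 sd 0.26
('side', 1) 25 mean 0.28 sd 0.26
('side', 2) 25 mean 0.08 sd 0.13
('side', 3) 25 mean -0.11 sd 0.27
('side',) [ 0.5138 -0.2851 -0.1002]
('side', 0) 25 mean -0.00 sd 0.11
('side', 1) 21 mean 0.04 sd 0.15
('side', 2) 24 mean 0.07 sd 0.20
case side [ 0.51547378 -0.2816478  -0.05870125]
```

```bash
cat >> h.py <<'E'
def plan(targets,vmax=.058,wmax=.17):
    """targets (x,y,z,ay,claw,hold) down-pointing; rows rel to present pose"""
    o=env.get_obs();p=np.array(o['tcp_pos']);psi=o['tcp_rot'][2];ay=psi-np.pi/2
    print('t',round(o['t'],2),'tcp',np.round(p,4),'rot',np.round(o['tcp_rot'],4),'gap',round(o['finger_gap'],3),'F',np.round(o['wrist_force'],1))
    x=np.array([np.cos(psi),np.sin(psi),0]);y=np.array([np.sin(psi),-np.cos(psi),0])
    c=np.r_[p,ay];rows=[]
    for (X,Y,Z,A,claw,hold,*v) in targets:
        g=np.array([X,Y,Z,A],float);vm=v[0] if v else vmax
        n=max(1,int(np.ceil(max(np.linalg.norm((g-c)[:3])/vm,abs(g[3]-c[3])/wmax))))
        for k in range(1,n+1+hold):
            q=c+(g-c)*min(1,k/n);d=q[:3]-p
            rows.append([round(1000*d@x,1),round(1000*d@y,1),round(-1000*d[2],1),0,0,round(-(q[3]-ay),3),claw])
        c=g
    for i in range(0,len(rows),20):print(len(rows[i:i+20]),str(rows[i:i+20]).replace(' ',''))
E
python3 - <<'E'
from h import *
print(np.round(back("top",[[425,266],[437,262],[452,263],[440,280],[426,280],[413,219],[440,225]],.03),3))
plan([(.5152,-.2825,.12,1.512,1,2)])
E
```

```text
[[ 0.483 -0.347  0.03 ]
 [ 0.493 -0.379  0.03 ]
 [ 0.49  -0.417  0.03 ]
 [ 0.447 -0.384  0.03 ]
 [ 0.447 -0.348  0.03 ]
 [ 0.605 -0.322  0.03 ]
 [ 0.589 -0.392  0.03 ]]
t 0.1 tcp [0.2586 0.5687 0.2274] rot [-3.1405e+00 -1.0000e-04  2.7148e+00] gap 0.996 F [ 0.3  0.6 -0.3]
18 [[np.float64(-36.6),np.float64(-41.8),np.float64(6.7),0,0,np.float64(-0.023),1],[np.float64(-73.2),np.float64(-83.6),np.float64(13.4),0,0,np.float64(-0.046),1],[np.float64(-109.9),np.float64(-125.4),np.float64(20.1),0,0,np.float64(-0.069),1],[np.float64(-146.5),np.float64(-167.1),np.float64(26.9),0,0,np.float64(-0.092),1],[np.float64(-183.1),np.float64(-208.9),np.float64(33.6),0,0,np.float64(-0.115),1],[np.float64(-219.7),np.float64(-250.7),np.float64(40.3),0,0,np.float64(-0.138),1],[np.float64(-256.4),np.float64(-292.5),np.float64(47.0),0,0,np.float64(-0.161),1],[np.float64(-293.0),np.float64(-334.3),np.float64(53.7),0,0,np.float64(-0.184),1],[np.float64(-329.6),np.float64(-376.1),np.float64(60.4),0,0,np.float64(-0.207),1],[np.float64(-366.2),np.float64(-417.8),np.float64(67.1),0,0,np.float64(-0.23),1],[np.float64(-402.9),np.float64(-459.6),np.float64(73.8),0,0,np.float64(-0.253),1],[np.float64(-439.5),np.float64(-501.4),np.float64(80.6),0,0,np.float64(-0.276),1],[np.float64(-476.1),np.float64(-543.2),np.float64(87.3),0,0,np.float64(-0.299),1],[np.float64(-512.7),np.float64(-585.0),np.float64(94.0),0,0,np.float64(-0.322),1],[np.float64(-549.4),np.float64(-626.8),np.float64(100.7),0,0,np.float64(-0.345),1],[np.float64(-586.0),np.float64(-668.6),np.float64(107.4),0,0,np.float64(-0.368),1],[np.float64(-586.0),np.float64(-668.6),np.float64(107.4),0,0,np.float64(-0.368),1],[np.float64(-586.0),np.float64(-668.6),np.float64(107.4),0,0,np.float64(-0.368),1]]
```

>>> {"method": "jog_arm", "body": {
  "steps": [
    [-37,-42,7,0,0,-0.023,1],
    [-73,-84,13,0,0,-0.046,1],
    [-110,-125,20,0,0,-0.069,1],
    [-147,-167,27,0,0,-0.092,1],
    [-183,-209,34,0,0,-0.115,1],
    [-220,-251,40,0,0,-0.138,1],
    [-256,-292,47,0,0,-0.161,1],
    [-293,-334,54,0,0,-0.184,1],
    [-330,-376,60,0,0,-0.207,1],
    [-366,-418,67,0,0,-0.23,1],
    [-403,-460,74,0,0,-0.253,1],
    [-440,-501,81,0,0,-0.276,1],
    [-476,-543,87,0,0,-0.299,1],
    [-513,-585,94,0,0,-0.322,1],
    [-549,-627,101,0,0,-0.345,1],
    [-586,-669,107,0,0,-0.368,1],
    [-586,-669,107,0,0,-0.368,1],
    [-586,-669,107,0,0,-0.368,1]
  ]
}}

```text
t: 2.35
tcp_pos: [0.5146, -0.2822, 0.1205]
tcp_rot: [3.141, -0.001, 3.082]
wrist_force: [0.6, 0.3, -0.5]
finger_gap: 0.997
```

```bash
python3 - <<'E'
from h import *
t=env.capture("top");s=env.capture("side")
crop(t,350,210,110,80,6,"pics/t1.png");crop(s,260,190,140,140,4,"pics/s1.png")
a=cv2.imread("pics/s1.png")
print(proj("side",[[.5146,-.2822,.1065]]))
plan([(.5152,-.2825,.019,1.512,1,2,.03)])
E
```

```text
[[330.03251093 276.92492194]]
t 2.45 tcp [ 0.5148 -0.2814  0.1209] rot [ 3.1411e+00 -7.0000e-04  3.0835e+00] gap 0.997 F [-1.3  0.6 -0. ]
6 [[np.float64(-0.1),np.float64(-0.3),np.float64(25.5),0,0,np.float64(0.0),1],[np.float64(-0.2),np.float64(-0.5),np.float64(51.0),0,0,np.float64(0.0),1],[np.float64(-0.3),np.float64(-0.8),np.float64(76.4),0,0,np.float64(0.001),1],[np.float64(-0.4),np.float64(-1.0),np.float64(101.9),0,0,np.float64(0.001),1],[np.float64(-0.4),np.float64(-1.0),np.float64(101.9),0,0,np.float64(0.001),1],[np.float64(-0.4),np.float64(-1.0),np.float64(101.9),0,0,np.float64(0.001),1]]
```

View pics/s1.png

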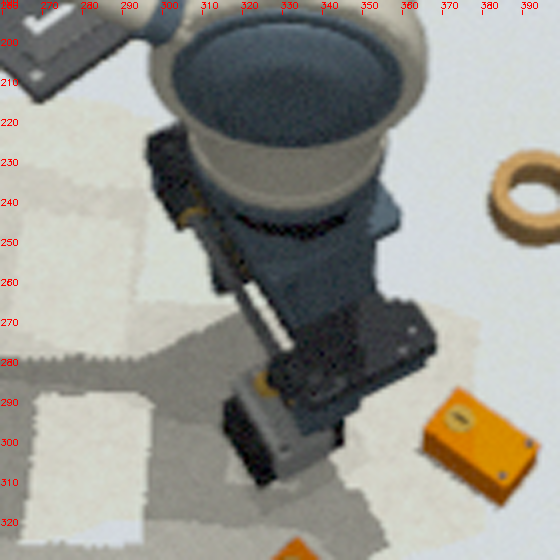

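View pics/t1.png

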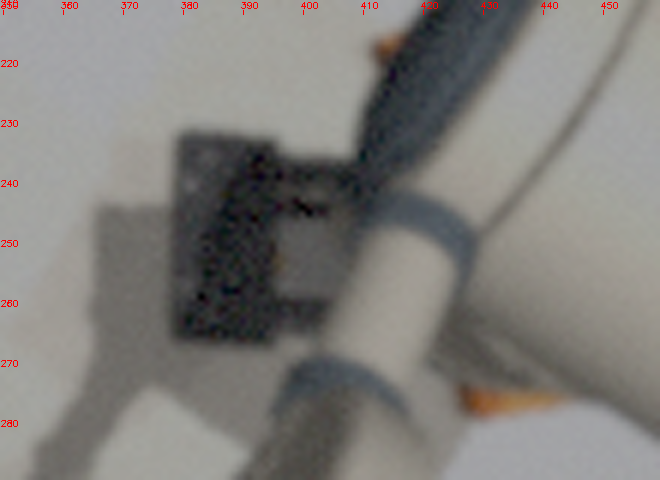

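Both views show the gripper centred over the case, with the fingers straddling its ends. The side view has the case at about (328,297). Descending.

>>> {"method": "jog_arm", "body": {
  "steps": [
    [0,0,25,0,0,0,1],
    [0,0,50,0,0,0,1],
    [0,-0.3,75,0,0,0,1],
    [0,-0.3,92,0,0,0,1],
    [0,-0.3,100,0,0,0,1],
    [0,-0.3,100,0,0,0,1]
  ]
}}

```text
t: 3.2
tcp_pos: [0.5152, -0.2827, 0.0209]
tcp_rot: [3.141, -0.0, 3.083]
wrist_force: [-0.3, 0.0, 0.6]
finger_gap: 0.998
```

>>> {"method": "jog_arm", "body": {
  "steps": [
    [0,0,0,0,0,0,0.75],
    [0,0,0,0,0,0,0.6],
    [0,0,0,0,0,0,0.5],
    [0,0,0,0,0,0,0.4],
    [0,0,0,0,0,0,0.3],
    [0,0,0,0,0,0,0.3],
    [0,0,0,0,0,0,0.3]
  ]
}}

```text
t: 4.08
tcp_pos: [0.5153, -0.2829, 0.0212]
tcp_rot: [-3.141, 0.0, 3.083]
wrist_force: [-1.5, 0.8, 5.3]
finger_gap: 0.657
```

>>> {"method": "jog_arm", "body": {
  "steps": [
    [0,0,-10,0,0,0,0.3],
    [0,0,-25,0,0,0,0.3],
    [0,0,-45,0,0,0,0.3],
    [0,0,-65,0,0,0,0.3],
    [0,0,-65,0,0,0,0.3],
    [0,0,-65,0,0,0,0.3]
  ]
}}

```text
t: 4.82
tcp_pos: [0.515, -0.2828, 0.0857]
tcp_rot: [3.141, -0.0, 3.083]
wrist_force: [-0.6, -0.9, -2.7]
finger_gap: 0.658
```

```bash
python3 - <<'E'
from h import *
t=env.capture("top");s=env.capture("side")
crop(s,260,190,140,140,4,"pics/s2.png")
plan([(.48,-.13,.085,1.744,.3,1)],vmax=.04)
E
```

```text
t 4.92 tcp [ 0.5148 -0.2827  0.0853] rot [ 3.1410e+00 -1.0000e-03  3.0828e+00] gap 0.653 F [ 0.4  0.  -2.3]
5 [[np.float64(10.9),np.float64(37.6),np.float64(0.1),0,0,np.float64(-0.058),0.3],[np.float64(21.9),np.float64(75.2),np.float64(0.1),0,0,np.float64(-0.116),0.3],[np.float64(32.8),np.float64(112.8),np.float64(0.2),0,0,np.float64(-0.174),0.3],[np.float64(43.7),np.float64(150.4),np.float64(0.3),0,0,np.float64(-0.232),0.3],[np.float64(43.7),np.float64(150.4),np.float64(0.3),0,0,np.float64(-0.232),0.3]]
```

View pics/s2.png

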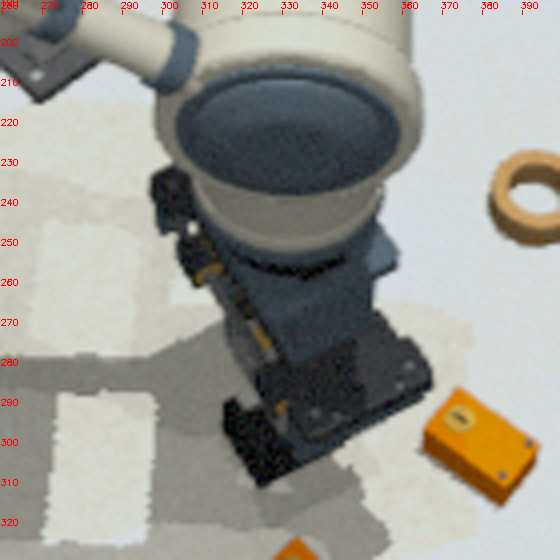

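The side view shows the case held between the fingers and the stand, at about (327,300), empty. Moving to a free spot on the bench.

>>> {"method": "jog_arm", "body": {
  "steps": [
    [11,38,0,0,0,-0.058,0.3],
    [22,75,0,0,0,-0.116,0.3],
    [33,113,0,0,0,-0.174,0.3],
    [44,150,0,0,0,-0.232,0.3],
    [44,150,20,0,0,-0.232,0.3],
    [44,150,40,0,0,-0.232,0.3],
    [44,150,55,0,0,-0.232,0.3],
    [44,150,63,0,0,-0.232,0.3],
    [44,150,66,0,0,-0.232,0.3],
    [44,150,68,0,0,-0.232,0.3],
    [44,150,68,0,0,-0.232,0.3],
    [44,150,68,0,0,-0.232,0.3]
  ]
}}

```text
t: 6.42
tcp_pos: [0.4802, -0.1307, 0.0182]
tcp_rot: [-3.141, 0.0, -2.968]
wrist_force: [-0.2, 0.2, -2.3]
finger_gap: 0.656
```

>>> {"method": "jog_arm", "body": {
  "steps": [
    [0,0,1,0,0,0,0.3],
    [0,0,2,0,0,0,0.3],
    [0,0,2.5,0,0,0,0.3],
    [0,0,2.5,0,0,0,0.3]
  ]
}}

```text
t: 6.92
tcp_pos: [0.48, -0.1306, 0.0154]
tcp_rot: [3.142, -0.0, -2.968]
wrist_force: [0.7, -1.0, -2.5]
finger_gap: 0.658
```

>>> {"method": "jog_arm", "body": {
  "steps": [
    [0,0,0.5,0,0,0,0.3],
    [0,0,1,0,0,0,0.3],
    [0,0,1,0,0,0,0.3]
  ]
}}

```text
t: 7.3
tcp_pos: [0.4801, -0.1306, 0.0152]
tcp_rot: [-3.141, 0.0, -2.968]
wrist_force: [-4.5, 1.2, 18.7]
finger_gap: 0.659
```

In contact with the bench, so I release, rise and turn a quarter.

>>> {"method": "jog_arm", "body": {
  "steps": [
    [0,0,-0.5,0,0,0,0.8],
    [0,0,-0.5,0,0,0,1],
    [0,0,-0.5,0,0,0,1],
    [0,0,-0.5,0,0,0,1],
    [0,0,-20,0,0,0,1],
    [0,0,-50,0,0,0,1],
    [0,0,-85,0,0,0,1],
    [0,0,-85,0,0,0.17,1],
    [0,0,-85,0,0,0.34,1],
    [0,0,-85,0,0,0.51,1],
    [0,0,-85,0,0,0.68,1],
    [0,0,-85,0,0,0.85,1],
    [0,0,-85,0,0,1.02,1],
    [0,0,-85,0,0,1.19,1],
    [0,0,-85,0,0,1.36,1],
    [0,0,-85,0,0,1.48,1],
    [0,0,-85,0,0,1.571,1],
    [0,0,-85,0,0,1.571,1],
    [0,0,-85,0,0,1.571,1]
  ]
}}

```text
t: 9.68
tcp_pos: [0.48, -0.1306, 0.0994]
tcp_rot: [-3.141, -0.0, 1.746]
wrist_force: [-0.3, -0.2, -0.2]
finger_gap: 1.0
```

```bash
python3 - <<'E'
from h import *
t=env.capture("top");s=env.capture("side")
cv2.imwrite("pics/side3.png",s[:,:,::-1]);cv2.imwrite("pics/top3.png",t[:,:,::-1])
p=(.4801,-.1306,.03);u,v=proj("side",[p])[0].astype(int);print(u,v,proj("top",[p]))
crop(s,u-60,v-80,130,120,5,"pics/s3.png")
plan([(.4801,-.1306,.02,.173,1,2)],vmax=.03)
E
```

```text
285 252 [[341.27094038 267.44427116]]
t 9.78 tcp [ 0.4801 -0.1306  0.0994] rot [-3.1415 -0.      1.7452] gap 0.999 F [-0.7 -0.1  0.2]
5 [[np.float64(-0.0),np.float64(0.0),np.float64(26.5),0,0,np.float64(0.0),1],[np.float64(-0.0),np.float64(0.0),np.float64(52.9),0,0,np.float64(0.001),1],[np.float64(-0.0),np.float64(0.0),np.float64(79.4),0,0,np.float64(0.001),1],[np.float64(-0.0),np.float64(0.0),np.float64(79.4),0,0,np.float64(0.001),1],[np.float64(-0.0),np.float64(0.0),np.float64(79.4),0,0,np.float64(0.001),1]]
```

View pics/s3.png

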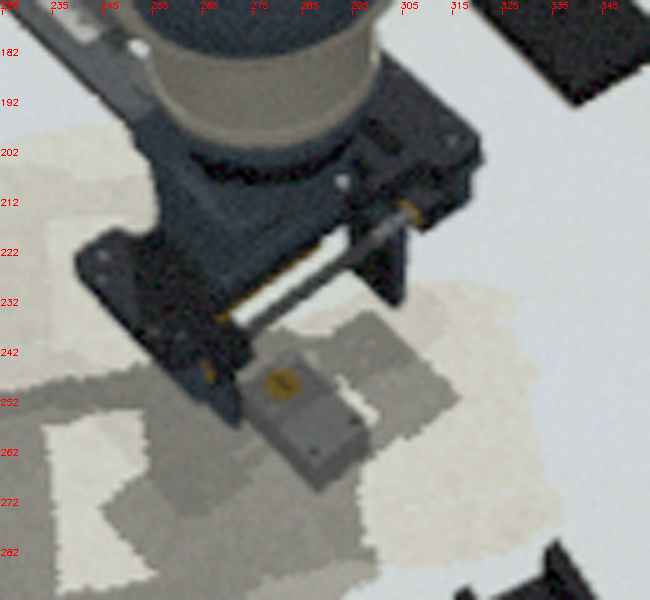

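The case stands flat on the bench at about (283,253), right way up, with the brass disc on top. It is clear between the open fingers, so I descend and grip across its width.

>>> {"method": "jog_arm", "body": {
  "steps": [
    [0,0,26,0,0,0,1],
    [0,0,52,0,0,0,1],
    [0,0,72,0,0,0,1],
    [0,0,81,0,0,0,1],
    [0,0,81,0,0,0,0.8],
    [0,0,81,0,0,0,0.6],
    [0,0,81,0,0,0,0.45],
    [0,0,81,0,0,0,0.3],
    [0,0,81,0,0,0,0.1],
    [0,0,81,0,0,0,0.1],
    [0,0,81,0,0,0,0.1],
    [0,0,81,0,0,0,0.1]
  ]
}}

```text
t: 11.28
tcp_pos: [0.4801, -0.1306, 0.0185]
tcp_rot: [-3.142, 0.0, 1.744]
wrist_force: [-1.2, -0.1, 5.0]
finger_gap: 0.392
```

>>> {"method": "jog_arm", "body": {
  "steps": [
    [0,0,-15,0,0,0,0.1],
    [0,0,-40,0,0,0,0.1],
    [0,0,-65,0,0,0,0.1],
    [0,0,-90,0,0,0,0.1],
    [0,0,-90,0,0,0,0.1]
  ]
}}

```text
t: 11.9
tcp_pos: [0.481, -0.131, 0.1104]
tcp_rot: [3.139, 0.002, 1.744]
wrist_force: [0.4, 0.1, -3.3]
finger_gap: 0.392
```

```bash
python3 - <<'E'
from h import *
plan([(.541,.0731,.109,.173,.1,2)],vmax=.04)
E
```

```text
t 11.9 tcp [ 0.481  -0.131   0.1104] rot [3.1386e+00 1.9000e-03 1.7438e+00] gap 0.392 F [ 0.4  0.1 -3.3]
8 [[np.float64(31.8),np.float64(15.7),np.float64(0.2),0,0,np.float64(0.0),0.1],[np.float64(63.6),np.float64(31.4),np.float64(0.5),0,0,np.float64(0.0),0.1],[np.float64(95.3),np.float64(47.1),np.float64(0.7),0,0,np.float64(0.0),0.1],[np.float64(127.1),np.float64(62.8),np.float64(1.0),0,0,np.float64(0.0),0.1],[np.float64(158.9),np.float64(78.5),np.float64(1.2),0,0,np.float64(0.0),0.1],[np.float64(190.7),np.float64(94.2),np.float64(1.4),0,0,np.float64(0.0),0.1],[np.float64(190.7),np.float64(94.2),np.float64(1.4),0,0,np.float64(0.0),0.1],[np.float64(190.7),np.float64(94.2),np.float64(1.4),0,0,np.float64(0.0),0.1]]
```

>>> {"method": "jog_arm", "body": {
  "steps": [
    [32,16,0,0,0,0,0.1],
    [63,32,0,0,0,0,0.1],
    [95,48,0,0,0,0,0.1],
    [127,63,0,0,0,0,0.1],
    [159,79,0,0,0,0,0.1],
    [190,95,0,0,0,0,0.1],
    [190,95,0,0,0,0,0.1],
    [190,95,0,0,0,0,0.1],
    [190,95,0,0,0,0,0.1]
  ]
}}

```text
t: 13.02
tcp_pos: [0.5406, 0.0721, 0.1082]
tcp_rot: [-3.141, 0.0, 1.743]
wrist_force: [0.4, -0.6, -2.8]
finger_gap: 0.396
```

```bash
python3 - <<'E'
from h import *
t=env.capture("top");s=env.capture("side")
cv2.imwrite("pics/side4.png",s[:,:,::-1]);cv2.imwrite("pics/top4.png",t[:,:,::-1])
crop(s,180,90,140,130,5,"pics/s4.png");crop(t,180,200,120,90,6,"pics/t4.png")
plan([(.541,.0731,.1,.173,.1,0)])
E
```

```text
t 13.12 tcp [0.5408 0.0722 0.1083] rot [-3.1413  0.      1.7429] gap 0.392 F [-0.4  0.5 -2.5]
1 [[np.float64(0.8),np.float64(0.4),np.float64(8.3),0,0,np.float64(-0.001),0.1]]
```

View pics/s4.png

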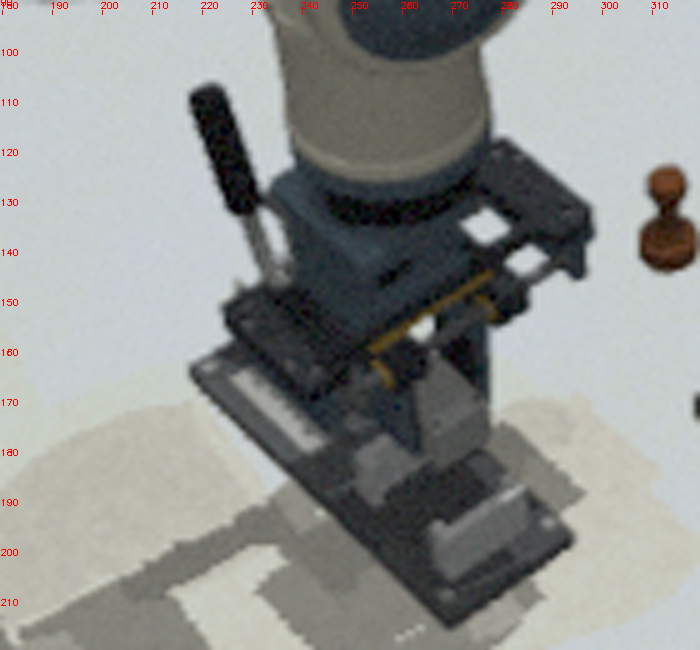

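View pics/t4.png

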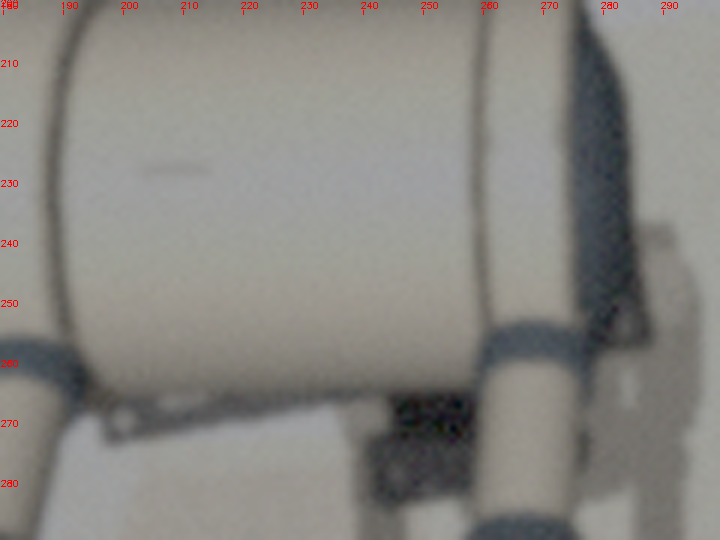

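```bash
python3 - <<'E'
from h import *
im=cv2.imread("pics/side4.png")
u0,v0,w,h,s=235,150,70,60,11
a=im[v0:v0+h,u0:u0+w];a=np.clip((a/255.)**.6*255,0,255).astype('uint8');a=cv2.resize(a,None,fx=s,fy=s,interpolation=cv2.INTER_CUBIC)
J=[.541,.0731,.173];K=[.5409,.0725,.1725]
for p,ed,col in[(K,rect(-.018,.018,-.03,.03,.09),(0,255,0)),(K,rect(-.018,.018,-.03,.03,.12),(0,255,255)),(J,rect(-.0285,.0285,-.041,-.033,.048),(0,0,255)),(J,rect(-.0285,.0285,.033,.041,.048),(0,0,255))]:
    for e in ed:
        q=(proj("side",T(p,e))-[u0,v0]+.5)*s-.5
        cv2.line(a,tuple(int(x) for x in q[0].round()),tuple(int(x) for x in q[1].round()),col,1)
cv2.imwrite("pics/d5.png",a[:600,:800])
E
```

View pics/d5.png

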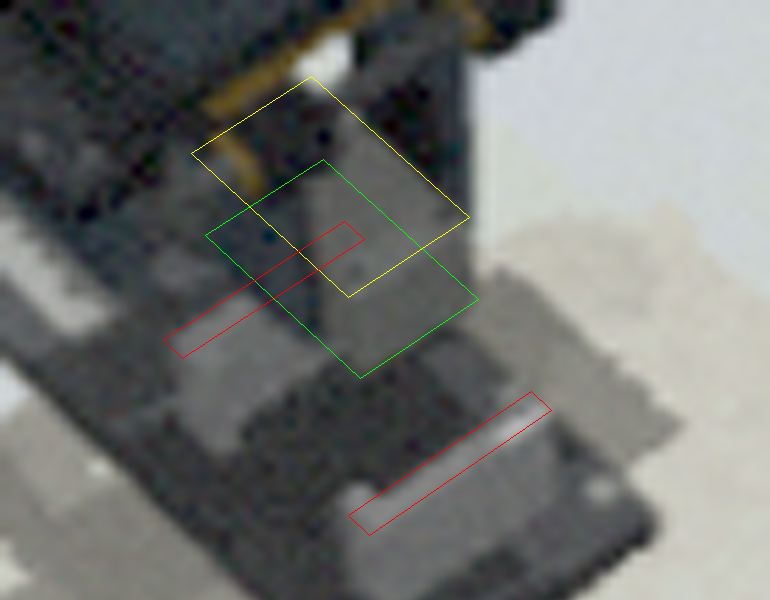

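```bash
python3 - <<'E'
from h import *
im=cv2.imread("pics/side4.png")
u0,v0,w,h,s=255,160,35,30,20
b=im[v0:v0+h,u0:u0+w].astype(float);b=np.clip((b-20)/90*255,0,255).astype('uint8');a=cv2.resize(b,None,fx=s,fy=s,interpolation=cv2.INTER_CUBIC)
K=[.5409,.0725,.1725]
q=(proj("side",T(K,[(-.018,-.03,.09),(.018,-.03,.09),(-.018,-.03,.12),(.018,-.03,.12)]))-[u0,v0]+.5)*s-.5
for x in q: cv2.circle(a,tuple(int(k) for k in x),4,(0,255,0),1)
cv2.imwrite("pics/d6.png",a)
E
```

```text
(no output)
```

View pics/d6.png

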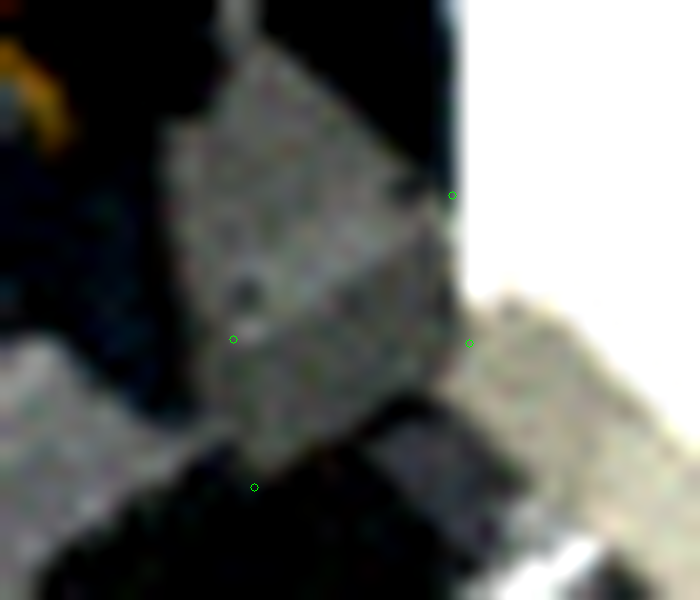

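The case end face sits where the pose predicts, within about 0.5 px (1 mm), at about (276,178). The nest walls also match the model. Lowering into the nest.

>>> {"method": "jog_arm", "body": {
  "steps": [
    [0.8,0.2,12,0,0,0,0.1],
    [0.8,0.2,25,0,0,0,0.1],
    [0.8,0.2,35,0,0,0,0.1],
    [0.8,0.2,42,0,0,0,0.1],
    [0.8,0.2,48,0,0,0,0.1],
    [0.8,0.2,54,0,0,0,0.1],
    [0.8,0.2,60,0,0,0,0.1],
    [0.8,0.2,65,0,0,0,0.1],
    [0.8,0.2,65,0,0,0,0.1]
  ]
}}

```text
t: 14.25
tcp_pos: [0.5408, 0.0737, 0.0431]
tcp_rot: [-3.141, -0.0, 1.744]
wrist_force: [-0.4, 0.3, -2.3]
finger_gap: 0.396
```

No contact so far. Continuing.

>>> {"method": "jog_arm", "body": {
  "steps": [
    [0,0,4,0,0,0,0.1],
    [0,0,8,0,0,0,0.1],
    [0,0,10,0,0,0,0.1],
    [0,0,11,0,0,0,0.1],
    [0,0,12,0,0,0,0.1],
    [0,0,12,0,0,0,0.1],
    [0,0,12,0,0,0,0.1]
  ]
}}

```text
t: 15.12
tcp_pos: [0.5411, 0.0737, 0.0315]
tcp_rot: [3.142, 0.0, 1.744]
wrist_force: [0.0, -0.3, -2.1]
finger_gap: 0.392
```

>>> {"method": "jog_arm", "body": {
  "steps": [
    [0,0,0.5,0,0,0,0.1],
    [0,0,0.8,0,0,0,0.1],
    [0,0,0.8,0,0,0,0.1]
  ]
}}

```text
t: 15.5
tcp_pos: [0.541, 0.0737, 0.0306]
tcp_rot: [-3.142, 0.0, 1.744]
wrist_force: [0.2, 0.5, -2.0]
finger_gap: 0.394
```

>>> {"method": "jog_arm", "body": {
  "steps": [
    [0,0,0.4,0,0,0,0.1],
    [0,0,0.8,0,0,0,0.1],
    [0,0,0.8,0,0,0,0.1]
  ]
}}

```text
t: 15.88
tcp_pos: [0.541, 0.0737, 0.0305]
tcp_rot: [3.141, 0.0, 1.744]
wrist_force: [-3.6, -1.3, 13.8]
finger_gap: 0.394
```

The case is on the nest floor. Releasing and rising straight up.

>>> {"method": "jog_arm", "body": {
  "steps": [
    [0,0,-0.4,0,0,0,0.45],
    [0,0,-0.4,0,0,0,0.6],
    [0,0,-0.4,0,0,0,0.8],
    [0,0,-0.4,0,0,0,0.8],
    [0,0,-0.4,0,0,0,0.8],
    [0,0,-15,0,0,0,0.8],
    [0,0,-40,0,0,0,0.8],
    [0,0,-80,0,0,0,0.8],
    [0,0,-125,0,0,0,0.8],
    [-50,0,-160,0,0,0,0.8],
    [-110,0,-180,0,0,0,0.8],
    [-160,0,-200,0,0,0,0.8],
    [-160,0,-200,0,0,0,0.8],
    [-160,0,-200,0,0,0,0.8]
  ]
}}

```text
t: 17.62
tcp_pos: [0.5681, -0.0836, 0.2303]
tcp_rot: [3.142, -0.0, 1.743]
wrist_force: [0.3, 0.3, -0.4]
finger_gap: 0.799
```

```bash
python3 - <<'E'
from h import *
t=env.capture("top");s=env.capture("side")
cv2.imwrite("pics/side6.png",s[:,:,::-1]);cv2.imwrite("pics/top6.png",t[:,:,::-1])
crop(s,190,90,120,130,4,"pics/s6.png");crop(t,160,200,140,90,5,"pics/t6.png")
plan([(.541,.0731,.1,.173,.1,0)])
E
```

```text
t 17.73 tcp [ 0.568  -0.0828  0.2297] rot [-3.1409e+00 -5.0000e-04  1.7448e+00] gap 0.802 F [ 1.2 -0.1  0.6]
4 [[np.float64(39.6),np.float64(0.1),np.float64(32.4),0,0,np.float64(0.0),0.1],[np.float64(79.1),np.float64(0.2),np.float64(64.9),0,0,np.float64(0.0),0.1],[np.float64(118.7),np.float64(0.3),np.float64(97.3),0,0,np.float64(0.001),0.1],[np.float64(158.3),np.float64(0.4),np.float64(129.7),0,0,np.float64(0.001),0.1]]
```

View pics/s6.png

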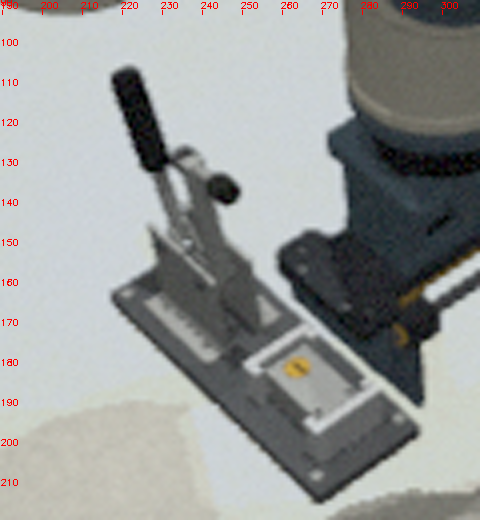

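View pics/t6.png

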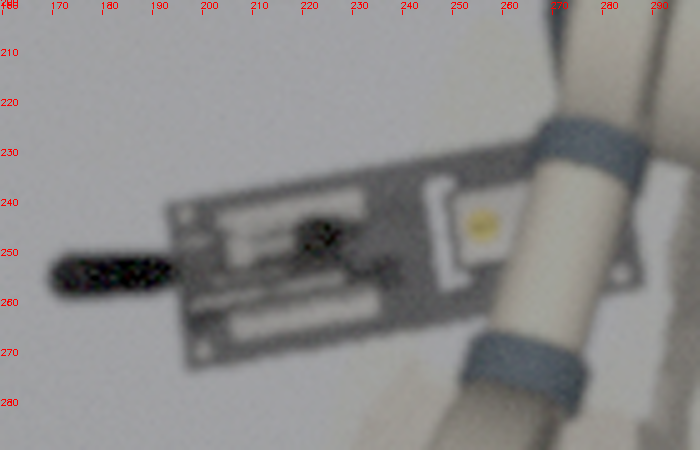

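The case sits in the nest at side (298,185), flat, disc up. The clamp is still open, with the handle end at side (221,107). Checking the handle position before pushing.

```bash
python3 - <<'E'
from h import *
J=[.541,.0735,.173]
for ph in(.25,):
    P=T(J,[(0,.142+.13*np.sin(ph),.079+.13*np.cos(ph)),(0,.142+.06*np.sin(ph),.079+.06*np.cos(ph))])
    print(P,proj("top",P),proj("side",P))
ims={"side":cv2.imread("pics/side6.png")[:,:,::-1]}
C=rect(-.018,.018,-.03,.03,.042)
print(fit(ims,{"side":C},J,rng=2,minc=3))
E
```

```text
[[0.51101995 0.24506275 0.20495861]
 [0.51400109 0.22800299 0.13713475]] [[171.95993352 254.83651072]
 [189.71858033 254.06240497]] [[220.24698032 107.72030038]
 [228.00113886 129.59717395]]
('side', 0) 25 mean -0.77 sd 0.12
('side', 1) 24 mean 0.11 sd 0.08
('side', 2) 25 mean -1.19 sd 0.03
('side', 3) 22 mean 0.12 sd 0.08
[0.54112554 0.07555445 0.17745253]
```

The handle matches the prediction in both views. I close the fingers, go over the clamp arm at height, and then come down beside the grip.

>>> {"method": "jog_arm", "body": {
  "steps": [
    [20,0,-15,0,0,0,0.3],
    [60,0,-20,0,0,0,0],
    [100,0,-20,0,0,0,0],
    [145,0,-20,0,0,0,0],
    [190,0,-20,0,0,0,0],
    [235,0,-15,0,0,0,0],
    [265,0,0,0,0,0,0],
    [284,0,15,0,0,0,0],
    [284,0,28,0,0,0,0],
    [284,0,35,0,0,0,0],
    [284,0,35,0,0,0,0],
    [284,0,35,0,0,0,0]
  ]
}}

```text
t: 19.23
tcp_pos: [0.5201, 0.1953, 0.1952]
tcp_rot: [3.141, -0.0, 1.743]
wrist_force: [-0.3, 0.3, 0.2]
finger_gap: 0.004
```

```bash
python3 - <<'E'
from h import *
s=env.capture("side");t=env.capture("top")
crop(s,180,60,140,140,4,"pics/s7.png");crop(t,150,200,140,90,5,"pics/t7.png")
E
```

```text
(no output)
```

View pics/s7.png

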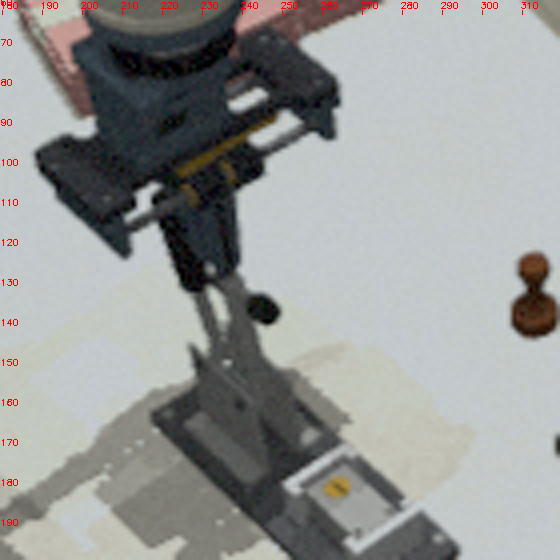

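The closed fingers stand between the clamp arm and the black grip, with the tips at about (225,130) in the side view. Pushing along the arc.

>>> {"method": "jog_arm", "body": {
  "steps": [
    [8,0,-1,0,0,0,0],
    [16,0,-2,0,0,0,0],
    [22,0,-1,0,0,0,0],
    [27,0,0,0,0,0,0],
    [32,0,1,0,0,0,0],
    [37,0,3,0,0,0,0],
    [42,0,5,0,0,0,0],
    [46.5,0,6.5,0,0,0,0],
    [51,0,9,0,0,0,0],
    [56,0,12,0,0,0,0],
    [60,0,15,0,0,0,0],
    [64.5,0,17.5,0,0,0,0],
    [68.5,0,21,0,0,0,0],
    [72.5,0,24.5,0,0,0,0],
    [76,0,28,0,0,0,0],
    [80,0,32,0,0,0,0],
    [83,0,36,0,0,0,0],
    [86.5,0,40,0,0,0,0]
  ]
}}

```text
t: 21.58
tcp_pos: [0.5047, 0.2812, 0.1545]
tcp_rot: [-3.141, 0.0, 1.744]
wrist_force: [0.0, -1.3, 0.1]
finger_gap: 0.003
```

```bash
python3 - <<'E'
from h import *
s=env.capture("side")
crop(s,170,60,150,150,4,"pics/s8.png");print(env.get_obs()['wrist_force'])
E
```

```text
[-0.76752507 -0.32076411 -0.50919275]
```

View pics/s8.png

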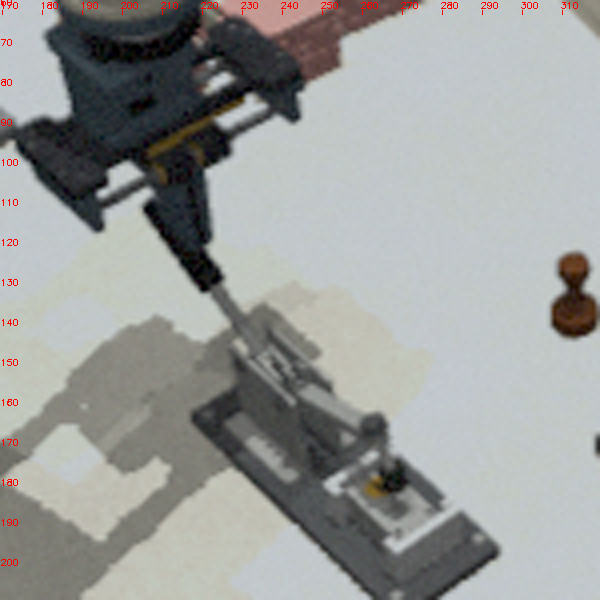

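The handle is roughly 60% down, with the grip at (215,125), and the pad is coming down over the case at (268,180). Continuing.

>>> {"method": "jog_arm", "body": {
  "steps": [
    [3,0,4.5,0,0,0,0],
    [6,0,9,0,0,0,0],
    [8,0,12.5,0,0,0,0],
    [9.5,0,15.5,0,0,0,0],
    [11,0,18.5,0,0,0,0],
    [12,0,21.5,0,0,0,0],
    [13.5,0,25,0,0,0,0],
    [14.5,0,28.5,0,0,0,0],
    [16,0,33.5,0,0,0,0],
    [17.5,0,38,0,0,0,0],
    [18,0,41,0,0,0,0],
    [18.5,0,43.5,0,0,0,0],
    [18.5,0,43.5,0,0,0,0]
  ]
}}

```text
t: 23.25
tcp_pos: [0.5014, 0.2993, 0.111]
tcp_rot: [-3.141, 0.0, 1.744]
wrist_force: [0.5, -0.4, -0.1]
finger_gap: 0.004
```

>>> {"method": "jog_arm", "body": {
  "steps": [
    [0,0,1.5,0,0,0,0],
    [0,0,3,0,0,0,0],
    [0,0,4,0,0,0,0],
    [0,0,4.5,0,0,0,0],
    [0,0,4.5,0,0,0,0]
  ]
}}

```text
t: 23.88
tcp_pos: [0.5016, 0.2993, 0.1068]
tcp_rot: [-3.142, 0.0, 1.744]
wrist_force: [-0.1, 0.1, 0.1]
finger_gap: 0.002
```

>>> {"method": "jog_arm", "body": {
  "steps": [
    [0,0,0.6,0,0,0,0],
    [0,0,1.2,0,0,0,0],
    [0,0,1.2,0,0,0,0]
  ]
}}

```text
t: 24.25
tcp_pos: [0.5017, 0.2993, 0.1058]
tcp_rot: [3.141, -0.0, 1.744]
wrist_force: [-0.0, 0.0, 2.2]
finger_gap: 0.001
```

>>> {"method": "jog_arm", "body": {
  "steps": [
    [0,0,0.5,0,0,0,0],
    [0,0,1,0,0,0,0],
    [0,0,1,0,0,0,0]
  ]
}}

```text
t: 24.62
tcp_pos: [0.5017, 0.2994, 0.1054]
tcp_rot: [3.141, -0.0, 1.744]
wrist_force: [-3.7, -2.2, 15.4]
finger_gap: 0.007
```

The force rose to 15 N at the height of the level handle, so it is on its stop. Retreating and looking.

>>> {"method": "jog_arm", "body": {
  "steps": [
    [0,0,-5,0,0,0,0],
    [0,0,-30,0,0,0,0],
    [0,0,-75,0,0,0,0],
    [0,0,-120,0,0,0,0],
    [0,-50,-130,0,0,0,0],
    [0,-100,-130,0,0,0,0],
    [0,-130,-130,0,0,0,0],
    [40,-130,-130,0,0,0,0],
    [90,-130,-130,0,0,0,0],
    [140,-130,-130,0,0,0,0],
    [140,-130,-130,0,0,0,0],
    [140,-130,-130,0,0,0,0]
  ]
}}

```text
t: 26.12
tcp_pos: [0.3492, 0.4144, 0.2344]
tcp_rot: [-3.141, 0.001, 1.744]
wrist_force: [-0.2, -0.6, 0.2]
finger_gap: 0.001
```

```bash
python3 - <<'E'
from h import *
s=env.capture("side");t=env.capture("top")
cv2.imwrite("pics/side9.png",s[:,:,::-1]);cv2.imwrite("pics/top9.png",t[:,:,::-1])
crop(s,180,80,125,135,4,"pics/s9.png")
J=[.541,.0737,.173]
for ph in(1.55,1.5,1.45):print(ph,proj("side",T(J,[(0,.142+.13*np.sin(ph),.079+.13*np.cos(ph))])),proj("top",T(J,[(0,.142+.13*np.sin(ph),.079+.13*np.cos(ph))])))
E
```

```text
1.55 [[207.68714244 122.31237892]] [[149.69550466 262.9876542 ]]
1.5 [[207.33653167 120.74374314]] [[148.72733948 262.96920768]]
1.45 [[207.04835206 119.22760289]] [[147.88415989 262.92630395]]
```

View pics/s9.png

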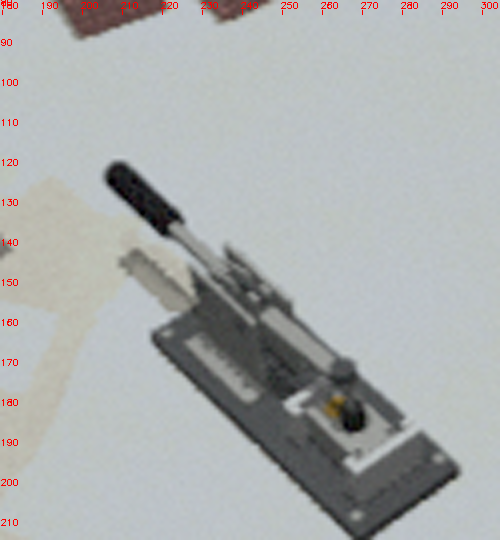

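View pics/top9.png

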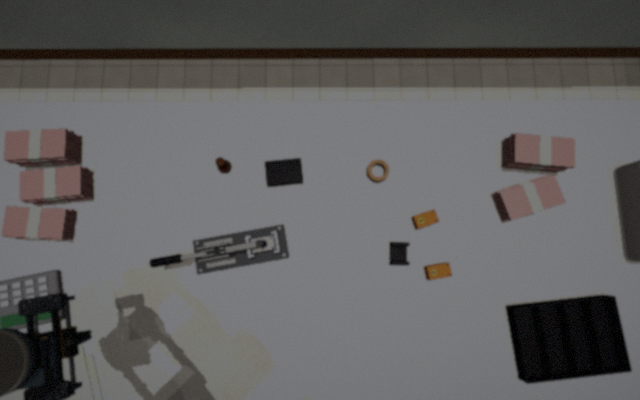

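The handle end is at side (208,122) and top (150,263). That matches the stop prediction of (207.7,122.3) and (149.7,263.0). The pad rests on the case at side (267,184). The stand is empty and the stamp, ink box and core look unmoved.

```bash
python3 - <<'E'
from workcell import env
print(env.finish_job())
E
```

```text
the job is handed in; nothing more can be done
None
```

The lock case is in the jig's nest, flat and right way up, and the toggle clamp is shut on it. The job was handed in at about 26 s; the interface gave no verdict.

**What I did:** I took the case from the stand by its ends and set it down on the bench. I then gripped it again across its width, lowered it into the nest until it touched the floor at about 14 N, and let go. With closed fingers I pushed the handle over center until the force rose to about 15 N at level height, then drew the arm well clear.

**Last checks:**
- **Handle:** its end appeared where the 1.30 rad stop predicts, within about 1 px in both views.
- **Case and pad:** after release the case lay flat in the nest with the brass disc up. In the final side view the pad rests on its top.
- **Bystanders:** by eye in the top view, the stamp, ink box and cardboard core had not moved. The stand was empty.
- **Disagreement:** an outline fit of the seated case in the side view put it about 2 mm further along the nest's length than commanded. Its two end edges fitted poorly, by about 1 px, against the nest walls. This is within the nest's clearance, and the picture showed the case seated, so I took the fit as unreliable.

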